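# Stow the canopy weights in the plinth drawer

### The arm

A 7-joint arm with a two-finger parallel gripper is mounted at the origin on the work surface. World frame = base frame: x ahead of the robot, y to its left, z up, the work surface at z = 0. Lengths are in m, angles in rad, forces in N, time in s.
With the tool pointing down it reaches from about 0.4 to 0.85 m from the base axis. Payload 10.4 kg.
Tool frame: the origin (TCP) lies at the very end of the fingers, on their centre line; the grasp point (between the pads) lies 19 mm behind it; z points along the fingers, x is the direction in which the jaws open and shut, and the axes are right-handed (so a half turn about z gives the same grasp; the last joint's range is limited). The gripper opens to 85 mm and grips with 20 to 120 N. Pads are 22 mm wide; open, the fingers measure 114 mm over their backs; the gripper's body (76 mm by 85 mm) begins 54 mm behind the grasp point. The pads swing forward as they close: fully open they stand 13 mm farther back than shut.
Start: joints at [1.109, 0.332, -0.065, 1.46, 0.022, 1.35, -0.088], TCP at [0.266, -0.566, 0.231] pointing down, gripper open.
Joint ranges: [-2.6, 2.6], [-0.5, 2.12], [-1.47, 1.34], [0.16, 2.42], [-1.27, 4.41], [0.06, 2.06], [-2.6, 2.6]. Speed limits (rad/s): [2.22, 2.22, 2.79, 2.79, 3.14, 3.14, 3.14].

### API

Orientations are given as a 3x3 rotation matrix whose columns are the frame's x, y, z axes.
In Python, from station import get_state, read_camera, hand_in gives the robot as it stands. The module is installed in compiled form; this text tells all that it offers.
- The arm moves only by the tool move_arm, never from a script. Its argument "increments" is a list that holds one entry, the list of rows, each a list of 7 numbers: the shift along the world's x, y, z in units of 20 mm (1.0 is 20 mm), then the turn, a rotation vector about the world's x, y, z in units of 0.5 rad (1.0 is 0.5 rad), then the opening, from 0 (shut) to 1 (fully open). A call has 1 to 8 rows; each row shifts and turns the commanded pose from where the row before left it; what a row does not reach is not made up. A row lasts 1/12 s, in which the tool goes at most 41.7 mm and 7.16 degrees, less where a joint would pass 70% of its speed; a pose out of reach is approached as far as the arm can. A call with a number of a shift or a turn outside -1 to 1 is refused whole. A call with a gripper value outside its range is refused whole. The fingers move at their own pace and stop on an object; the grip force is fixed at half the most. Time passes only in rows, so rows that do not move let the fingers close. It gives the time, the measured TCP pose, the force and the opening at its end, in the units of the state.
- get_state(): the state, without advancing time (a new reading comes with each control period).
- read_camera(name): name is "scene" or "top" or "wrist"; returns a dict with "frame" (420x560x3 uint8, red, green, blue), "intrinsics" (3x3 intrinsics, pixels), "R" (3x3) and "t" (3): a world point X has camera coordinates R X + t; the wrist camera has in their place "tool_from_camera" (4x4, takes a point from camera to tool coordinates, whose origin is the TCP and whose axes are the tool frame's). Camera axes: x right, y down, z forward; pixel columns grow to the right and rows downward; lengths in m; the calibration is good to about 2 mm. A picture is of the moment at which its call begins: read the wrist's pose just before it. There is no depth.
- hand_in(): hands the job in, once; it reports no verdict.
The state is a dict: "t": time; "qpos": joint angles; "qd": joint speeds; "joint_torque": joint torques, N m; "tool_pos": TCP position; "orientation": TCP orientation; "contact_force": force on the tool from outside, world axes, zero at the start; "torque": the same for the moment, N m; "width": finger opening in m.
Only numpy, scipy, OpenCV 4.12 (cv2) and the standard library are available. Lean on these libraries where they do the work, as an engineer would, in place of code of your own. Each camera call takes 0.05 s, during which the arm holds its last target.

### The job

Put the two slotted cast-iron canopy weights, which stand on the wooden display plinth, away in the plinth's open end drawer, side by side and flat on the drawer's floor: they are too heavy to lift, so slide each one along the top, past the little pot near the end, and tip it over the edge into the drawer. Then press the drawer in until its push latch takes, let go, and make sure that it stays shut. Leave the pottery and everything else standing where it is.

Things in the scene. Friction and masses are not known exactly. Their poses are not given: they have to be found in the camera images.
- weight_a_mid (a point): canopy weight, flat on the plinth: dark cast-iron block 80 mm wide (its x), 104 mm long (its y), 28 mm high, about 1.4 kg, friction on wood about 0.6, with a through slot for the tent leg, 32 mm wide, 48 mm deep, open at its +y end. The point is the centre of the 80 x 104 x 28 outline; mass centre 6 mm from it towards -y. This one's slot opens away from the drawer at the start, within 0.4 rad of straight.
- weight_b_mid (a point): canopy weight, flat on the plinth: dark cast-iron block 80 mm wide (its x), 104 mm long (its y), 28 mm high, about 1.4 kg, friction on wood about 0.6, with a through slot for the tent leg, 32 mm wide, 48 mm deep, open at its +y end. The point is the centre of the 80 x 104 x 28 outline; mass centre 6 mm from it towards -y. This one's slot opens towards the drawer at the start, within 0.4 rad of straight.
- plinth_edge (a point): Middle of the top edge at the drawer end of the fixed wooden display plinth, 59 mm above the table. The flat top, without a rim, runs from here 520 mm along +y of this frame and 155 mm to either side along x (x points about away from the robot). The drawer comes out below this edge, towards -y.
- plinth: The plinth itself, a low box 310 (x) by 520 (y) by 59 mm; origin at the centre of its underside, axes as for plinth_edge. The underside of its top is 49 mm above the table, 9 mm above a weight lying flat in the drawer: a weight that leans or lies on another one keeps the drawer from closing.
- drawer_in (a point): Middle of the drawer's inner floor, 12 mm above the table, moving with the drawer. Inside 274 mm across (x, the plinth's x) and 183 mm front to back (y, +y towards the back): room for the two weights only side by side, 104 mm length front to back. Side walls reach 30 mm and the front 35 mm above this floor.
- drawer_front (a point): Centre of the outer face of the drawer's front panel, moving with the drawer: 286 mm wide, 44 mm high (3 to 47 mm above the table), plain, without a handle; the face looks to -y of the plinth. It may be pushed at any point.
- drawer (a joint): How far the front's outer face stands out from the plinth's end, in m: 0.18 fully out, 0.15 to 0.175 at the start, 0.0145 latched, 0 (flush) pressed to the stop. Push-push latch: inside 0.035 a spring of 3 to 5 N pushes out; pressed to the stop (8 to 12 N in all) and let go it comes back to 0.0145 and stays; pressed again it springs out to 0.04 or more. Running friction 2 N.
- pot_a_mid (a point): a bystander: small round terracotta pot 44 mm across and 55 mm high; the point is on its axis, half-way up. It stands on the plinth near the middle of the drawer end, 60 to 80 mm from the edge.
- pot_b_mid (a point): a bystander: small round terracotta pot 44 mm across and 55 mm high; the point is on its axis, half-way up. It stands on the plinth near the end away from the drawer.
- pot_c_mid (a point): a bystander: small round terracotta pot 48 mm across and 58 mm high; the point is on its axis, half-way up. It stands on the plinth near the end away from the drawer.
- pot_d_mid (a point): a bystander: small round terracotta pot 84 mm across and 100 mm high; the point is on its axis, half-way up. It stands on the table beyond the plinth.
- pot_e_mid (a point): a bystander: small round terracotta pot 72 mm across and 85 mm high; the point is on its axis, half-way up. It stands on the table, off the drawer end of the plinth.
- mug: a bystander: white mug 82 mm across with a handle, 92 mm high, on the table; origin at the centre of its underside.
- tumbler: a bystander: glass tumbler 64 mm across, 105 mm high, on the table beyond the drawer; origin at the centre of its underside.
- bowl: a bystander: terracotta bowl 110 mm across, 45 mm high, on the table beyond the plinth; origin at the centre of its underside.

How it is judged:
By the outcome, as a careful person would: the job done as asked, in the order asked, and still so for the second after the job is handed in, with the robot touching nothing.
It also fails if it takes over 70 s, if anything falls off the work surface, if the arm or the gripper's body presses on something with over 40 N, if the wrist force passes 120 N, or if a joint passes its speed limit or range.

## Working session

There is one attempt and no reset: what is moved stays moved. The work goes in short steps, Python scripts to look and compute and a tool call to move; the robot and the scene stay as the last step left them, time stands still between calls to the robot, and variables do not carry over. Pictures are saved under pics/ and viewed, and the job is handed in when it is done.

Besides the shell and the picture viewer there is one more tool, called in YAML: its name, and indented under it one key for each argument. move_arm: Moves the arm, as the interface text tells. Shifts and turns lie within -1 to 1; 1 stands for 20 mm of shift or 0.5 rad of turn. Its arguments: {"type":"object","properties":{"increments":{"type":"array"}},"required":["increments"]}

```bash
ls; mkdir -p pics
python3 - <<'E'
from station import *
import cv2,numpy as np
s=get_state();print(s)
for n in ["scene","top","wrist"]:
    c=read_camera(n);cv2.imwrite(f"pics/{n}0.png",c["frame"][:,:,::-1]);np.savez(f"pics/{n}0.npz",**c)
    print(n,{k:np.round(v,4).tolist() for k,v in c.items() if k!="frame"})
E
```

```text
pics
{'t': 0.0, 'qpos': array([ 1.10937649,  0.33286721, -0.06470976,  1.46098284,  0.02163868,
        1.34989258, -0.08852046]), 'qd': array([ 4.95182376e-05,  2.09539165e-04, -1.49563601e-03, -6.25006672e-05,
       -7.41186539e-04, -3.05948583e-04, -2.40124626e-04]), 'joint_torque': array([-7.05540697e-04, -6.25448298e+01,  4.88849112e-02, -3.91612315e+01,
        1.62387360e-02,  9.90672503e-03,  7.26992994e-05]), 'tool_pos': array([ 0.26536629, -0.56543527,  0.23049906]), 'orientation': array([[ 4.24888223e-01, -9.05245544e-01, -7.09504191e-04],
       [-9.05244661e-01, -4.24888803e-01,  1.26824324e-03],
       [-1.44953193e-03,  1.03413264e-04, -9.99998944e-01]]), 'contact_force': array([ 0.41437863, -0.044043  ,  0.51825538]), 'torque': array([ 0.0103135 ,  0.04019865, -0.02381644]), 'width': 0.08549515891050795}
scene {'intrinsics': [[462.1489, 0.0, 275.9251], [0.0, 462.1489, 208.922], [0.0, 0.0, 1.0]], 'R': [[0.8273, 0.5616, 0.0091], [0.4828, -0.7028, -0.5224], [-0.287, 0.4366, -0.8526]], 't': [-0.4495, -0.2976, 1.5909]}
top {'intrinsics': [[459.2546, 0.0, 283.9046], [0.0, 459.2546, 196.7721], [0.0, 0.0, 1.0]], 'R': [[-0.0215, -0.9998, 0.0014], [-0.992, 0.0211, -0.1246], [0.1245, -0.0041, -0.9922]], 't': [-0.0618, 0.5954, 1.2653]}
wrist {'intrinsics': [[370.1212, 0.0, 280.8466], [0.0, 370.1212, 207.3944], [0.0, 0.0, 1.0]], 'tool_from_camera': [[1.0, 0.0002, -0.0001, 0.0012], [-0.0002, 0.9653, 0.2612, -0.0659], [0.0001, -0.2612, 0.9653, -0.1427], [0.0, 0.0, 0.0, 1.0]]}
```

View pics/scene0.png

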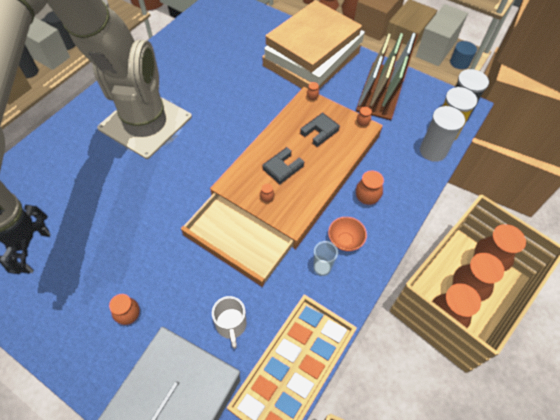

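View pics/top0.png

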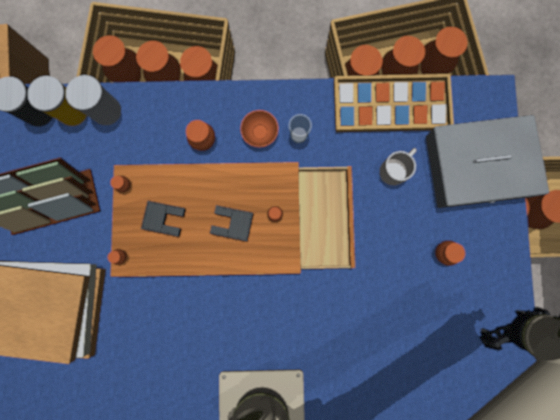

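View pics/wrist0.png

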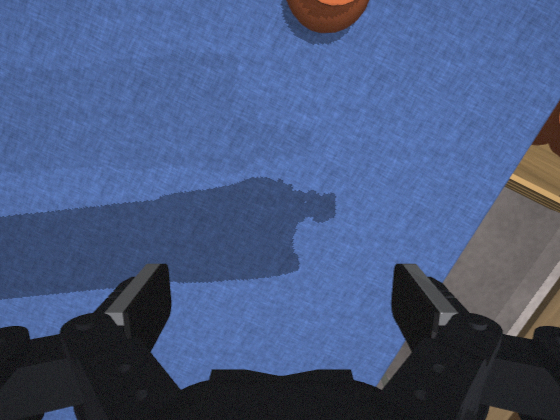

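```bash
cat > h.py <<'E'
import numpy as np,cv2
from station import *
def ray(c,uv,z):
    K,R,t=c["intrinsics"],c["R"],c["t"]
    uv=np.atleast_2d(np.array(uv,float))
    d=(np.linalg.inv(K)@np.c_[uv,np.ones(len(uv))].T)
    o=-R.T@t; d=(R.T@d).T
    return o+d*((z-o[2])/d[:,2])[:,None]
def proj(c,X):
    X=np.atleast_2d(X);p=(c["intrinsics"]@(c["R"]@X.T+np.array(c["t"])[:,None])).T
    return p[:,:2]/p[:,2:]
def snap(n,name):
    c=read_camera(n);cv2.imwrite(f"pics/{name}.png",c["frame"][:,:,::-1]);np.savez(f"pics/{name}.npz",**c);return c
E
python3 - <<'E'
from h import *
for n in("top","scene"):
    c=np.load(f"pics/{n}0.npz");f=c["frame"].astype(int)
    hsv=cv2.cvtColor(c["frame"],cv2.COLOR_RGB2HSV)
    box=(100,330,150,290) if n=="top" else (210,380,80,240)
    # dark weights
    m=((f.max(2)<75)).astype(np.uint8)
    k=np.zeros_like(m);k[box[2]:box[3],box[0]:box[1]]=1;m*=k
    cs,_=cv2.findContours(m,cv2.RETR_EXTERNAL,cv2.CHAIN_APPROX_NONE)
    for q in cs:
        if cv2.contourArea(q)<300: continue
        P=ray(c,q[:,0,:],0.087 if n=="top" else .08)
        r=cv2.minAreaRect((P[:,:2]*1000).astype(np.float32));print(n,"weight",r,cv2.contourArea(q))
    if n=="top":
        g=cv2.resize(c["frame"][140:290,90:370],None,fx=2.8,fy=2.8,interpolation=cv2.INTER_CUBIC);cv2.imwrite("pics/topz.png",g[:,:,::-1])
    else:
        g=cv2.resize(c["frame"][70:290,170:400],None,fx=2.7,fy=2.7,interpolation=cv2.INTER_CUBIC);cv2.imwrite("pics/scz.png",g[:,:,::-1])
E
```

```text
(no output)
```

View pics/topz.png

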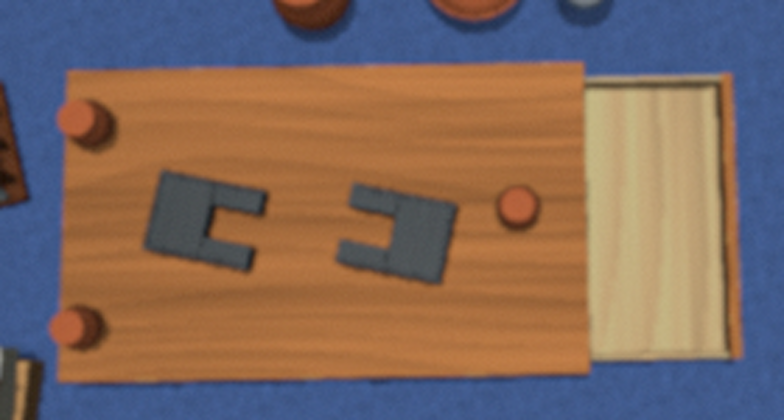

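View pics/scz.png

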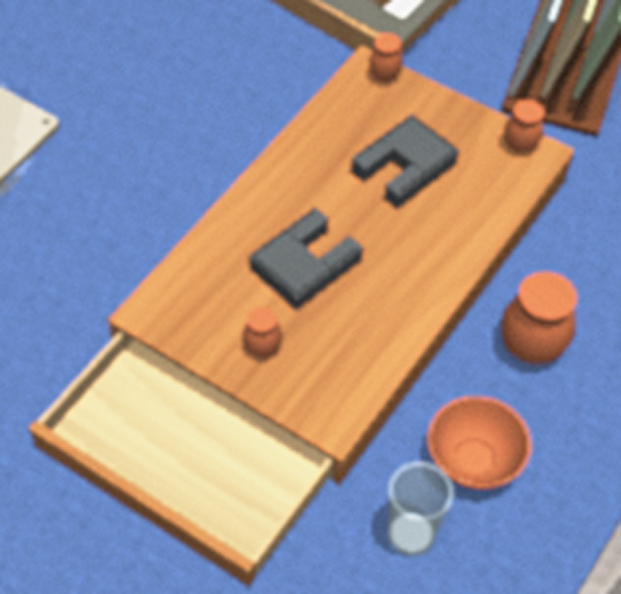

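```bash
cat >> h.py <<'E'
def weights(c,z=0.087,box=(100,330,150,290),amin=300):
    f=c["frame"].astype(int)
    m=((abs(f[:,:,0]-f[:,:,2])<35)&(f.max(2)<135)).astype(np.uint8)
    k=np.zeros_like(m);k[box[2]:box[3],box[0]:box[1]]=1;m*=k
    cs,_=cv2.findContours(m,cv2.RETR_EXTERNAL,cv2.CHAIN_APPROX_NONE);out=[]
    for q in cs:
        if cv2.contourArea(q)<amin: continue
        P=ray(c,q[:,0,:],z)
        r=cv2.minAreaRect((P[:,:2]*1000).astype(np.float32));out.append((r,cv2.boxPoints(r),q))
    return out
E
python3 - <<'E'
from h import *
np.set_printoptions(suppress=True,precision=4)
c=np.load("pics/top0.npz")
for r,b,q in weights(c): print(r,b.round().tolist(),cv2.contourArea(q), cv2.boundingRect(q))
z=lambda u,v:(90+u/2.8-.3,140+v/2.8-.3)
print("plinth corners",ray(c,[z(584,63),z(590,374),z(60,381),z(68,71)],.059))
print("drawer front top outer",ray(c,[z(732,74),z(741,357)],.047), "inner wall front", ray(c,[z(718,85),z(727,355)],.047))
print("pots ab c tops",ray(c,[z(520,206),z(82,120),z(73,327)],.059+.055))
print("e,mug,tumbler",ray(c,[(452,252)],.085),ray(c,[(398,168)],.092),ray(c,[(300,127)],.1))
E
```

```text
((519.1893310546875, 69.90606689453125), (103.03422546386719, 78.4598159790039), 77.444580078125) [[470.0, 28.0], [546.0, 11.0], [569.0, 112.0], [492.0, 129.0]] 809.5 (210, 206, 43, 35)
((536.1048583984375, 254.81346130371094), (105.1338119506836, 77.85372161865234), 77.55217742919922) [[487.0, 212.0], [563.0, 195.0], [585.0, 298.0], [509.0, 315.0]] 826.0 (142, 201, 43, 35)
plinth corners [[ 0.6884 -0.117   0.059 ]
 [ 0.3797 -0.115   0.059 ]
 [ 0.384   0.4015  0.059 ]
 [ 0.6912  0.4012  0.059 ]]
drawer front top outer [[ 0.6763 -0.2672  0.047 ]
 [ 0.3925 -0.2648  0.047 ]] inner wall front [[ 0.6653 -0.2526  0.047 ]
 [ 0.3948 -0.2511  0.047 ]]
pots ab c tops [[ 0.5406 -0.0507  0.114 ]
 [ 0.632   0.3663  0.114 ]
 [ 0.4358  0.3702  0.114 ]]
e,mug,tumbler [[ 0.4284 -0.5236  0.085 ]] [[ 0.6598 -0.3884  0.092 ]] [[ 0.7785 -0.1227  0.1   ]]
```

move_arm:
  increments:
    - [[0.4,1,0,0,0,-0.165,1],[0.4,1,0,0,0,-0.165,1],[0.4,1,0,0,0,-0.165,1],[0.4,1,0,0,0,-0.165,1],[0.4,1,0,0,0,-0.165,1],[0.4,1,0,0,0,-0.165,1],[0.4,1,0,0,0,-0.165,1],[0.4,1,0,0,0,-0.165,1]]

```text
t: 0.82
tool_pos: [0.3297, -0.4047, 0.2311]
orientation: [[-0.223, -0.975, -0.0], [-0.975, 0.223, 0.0], [-0.0, 0.0, -1.0]]
contact_force: [0.3, 0.2, 1.4]
width: 0.0853
```

move_arm:
  increments:
    - [[0.4,1,0,0,0,0,1],[0.4,1,0,0,0,0,1],[0.4,1,0,0,0,0,1],[0.4,1,0,0,0,0,1],[0.4,1,0,0,0,0,1],[0.4,1,0,0,0,0,1],[0.4,1,0,0,0,0,1],[0.4,1,0,0,0,0,1]]

```text
t: 1.48
tool_pos: [0.3937, -0.2447, 0.2312]
orientation: [[-0.219, -0.976, -0.0], [-0.976, 0.219, -0.0], [0.0, 0.0, -1.0]]
contact_force: [0.8, -0.3, 0.8]
width: 0.0854
```

move_arm:
  increments:
    - [[0.4,1,0,0,0,0,1],[0.4,1,0,0,0,0,1],[0.4,1,0,0,0,0,1],[0.4,1,0,0,0,0,1],[0.4,1,0,0,0,0,1],[0.4,1,0,0,0,0,1],[0.4,1,0,0,0,0,1],[0.4,1,0,0,0,0,1]]

```text
t: 2.15
tool_pos: [0.4577, -0.0848, 0.2312]
orientation: [[-0.219, -0.976, -0.0], [-0.976, 0.219, -0.0], [0.0, 0.0, -1.0]]
contact_force: [0.8, -0.4, 0.1]
width: 0.0856
```

move_arm:
  increments:
    - [[0.4,1,0,0,0,0,1],[0.4,1,0,0,0,0,1],[0.4,1,0,0,0,0,1],[0.4,1,0,0,0,0,1],[0.4,1,0,0,0,0,1],[0.4,1,0,0,0,0,1],[0.1,0.6,0,0,0,0,1],[0,0,0,0,0,0,1]]

```text
t: 2.82
tool_pos: [0.5075, 0.0493, 0.2311]
orientation: [[-0.215, -0.977, -0.0], [-0.977, 0.215, 0.001], [-0.001, 0.001, -1.0]]
contact_force: [0.7, 0.7, -0.4]
width: 0.0854
```

```bash
cat >> h.py <<'E'
def wsnap(name):
    s=get_state();c=dict(read_camera("wrist"))
    T=np.eye(4);T[:3,:3]=s["orientation"];T[:3,3]=s["tool_pos"]
    W=np.linalg.inv(T@c["tool_from_camera"]);c["R"]=W[:3,:3];c["t"]=W[:3,3]
    cv2.imwrite(f"pics/{name}.png",c["frame"][:,:,::-1]);np.savez(f"pics/{name}.npz",**c);return c
E
python3 - <<'E'
from h import *
c=wsnap("w1")
for r,b,q in weights(c,box=(0,560,0,420),amin=1500): print(r,b.round().tolist(),cv2.contourArea(q), cv2.boundingRect(q))
E
```

```text
((371.2194519042969, 80.3974609375), (531.2691650390625, 159.3773193359375), 77.68010711669922) [[237.0, -162.0], [392.0, -196.0], [506.0, 323.0], [350.0, 357.0]] 45687.0 (0, 264, 560, 156)
((536.091796875, 235.9400177001953), (89.0544662475586, 81.96905517578125), 77.30316925048828) [[486.0, 202.0], [566.0, 183.0], [586.0, 270.0], [506.0, 288.0]] 7975.0 (0, 158, 106, 99)
((522.7559204101562, 69.2431640625), (103.02881622314453, 79.96382141113281), 77.5810775756836) [[473.0, 28.0], [551.0, 10.0], [573.0, 111.0], [495.0, 128.0]] 10799.5 (183, 129, 135, 101)
```

View pics/w1.png

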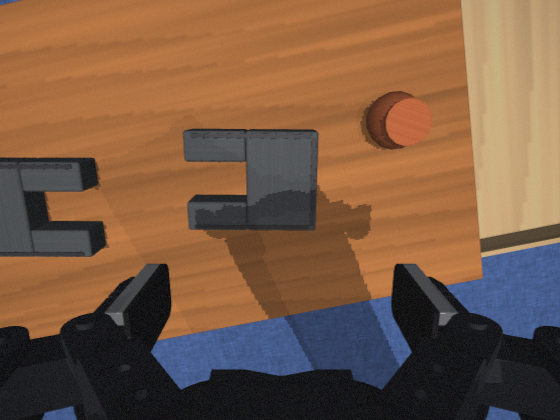

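Run:
```python
from h import *
c=np.load("pics/w1.npz")
print(ray(c,[(463,20),(480,260)],.059).round(4),ray(c,[(409,122)],.114).round(4),ray(c,[(482,276),(210,325)],.059).round(4))
```

```text
[[ 0.6056 -0.1175  0.059 ]
 [ 0.4012 -0.1148  0.059 ]] [[ 0.5439 -0.0494  0.114 ]] [[ 0.3847 -0.1154  0.059 ]
 [ 0.3889  0.1446  0.059 ]]
```

move_arm:
  increments:
    - [[0.47,-0.13,-1,0,0,0,1],[0,0,-1,0,0,0,1],[0,0,-1,0,0,0,1],[0,0,-1,0,0,0,1],[0,0,-1,0,0,0,1],[0,0,-1,0,0,0,1],[0,0,-1,0,0,0,1],[0,0,0,0,0,0,1]]

```text
t: 3.53
tool_pos: [0.5144, 0.0416, 0.0878]
orientation: [[-0.221, -0.975, -0.006], [-0.975, 0.221, -0.001], [0.002, 0.006, -1.0]]
contact_force: [-0.5, -0.8, -0.7]
width: 0.0859
```

move_arm:
  increments:
    - [[0.05,0.2,-0.6,0,0,0,1],[0,0,-0.55,0,0,0,1],[0,0,0,0,0,0,1],[0,0,0,0,0,0,0.4],[0,0,0,0,0,0,0],[0,0,0,0,0,0,0],[0,0,0,0,0,0,0],[0,0,0,0,0,0,0]]

```text
t: 4.2
tool_pos: [0.5186, 0.0473, 0.0695]
orientation: [[-0.22, -0.976, 0.001], [-0.976, 0.22, -0.001], [0.0, -0.002, -1.0]]
contact_force: [-2.2, -1.4, 6.2]
width: 0.0546
```

move_arm:
  increments:
    - [[-0.3,-0.05,0,0,0,0.05,0],[-0.5,-0.1,0,0,0,0.07,0],[-0.5,-0.15,0,0,0,0.07,0],[-0.5,-0.15,0,0,0,0.07,0],[-0.5,-0.15,0,0,0,0.07,0],[-0.5,-0.1,0,0,0,0.07,0],[-0.2,-0.1,0,0,0,0,0],[0,0,0,0,0,0,0]]

```text
t: 4.87
tool_pos: [0.4583, 0.0317, 0.0694]
orientation: [[-0.022, -1.0, 0.002], [-1.0, 0.022, -0.0], [0.0, -0.002, -1.0]]
contact_force: [-3.6, 0.2, 11.2]
width: 0.0548
```

Run:
```python
from h import *
c=wsnap("w2")
```

```text
(no output)
```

View pics/w2.png

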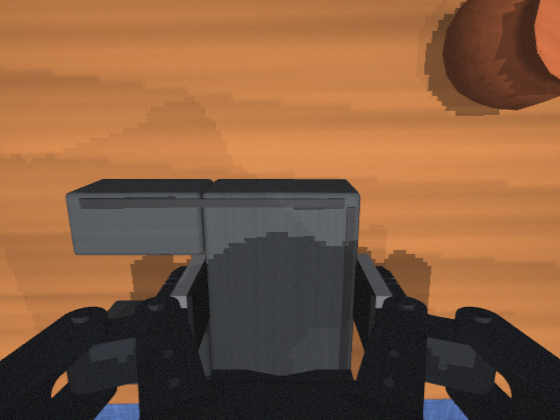

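move_arm:
  increments:
    - [[0,-0.4,0.05,0,0,0,0],[0,-0.6,0,0,0,0.01,0],[0,-0.6,0,0,0,0.01,0],[0,-0.6,0,0,0,0.01,0],[0,-0.6,0,0,0,0,0],[0,-0.6,0,0,0,0,0],[0,-0.6,0,0,0,0,0],[0,0,0,0,0,0,0]]

```text
t: 5.58
tool_pos: [0.458, -0.0503, 0.0695]
orientation: [[-0.009, -1.0, -0.0], [-1.0, 0.009, -0.001], [0.001, 0.0, -1.0]]
contact_force: [-0.3, -6.1, 0.7]
width: 0.0545
```

move_arm:
  increments:
    - [[0,-0.4,0,0,0,0,0],[0,-0.6,0,0,0,0,0],[0,-0.6,0,0,0,0,0],[0,-0.6,0,0,0,0,0],[0,-0.6,0,0,0,0,0],[0,-0.6,0,0,0,0,0],[0,-0.3,0,0,0,0,0],[0,0,0,0,0,0,0]]

```text
t: 6.25
tool_pos: [0.4582, -0.1229, 0.0695]
orientation: [[-0.008, -1.0, 0.0], [-1.0, 0.008, -0.0], [0.0, -0.0, -1.0]]
contact_force: [0.8, -2.2, 1.1]
width: 0.0541
```

Run:
```python
from h import *
c=wsnap("w3");c=snap("scene","s3")
```

```text
(no output)
```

View pics/w3.png

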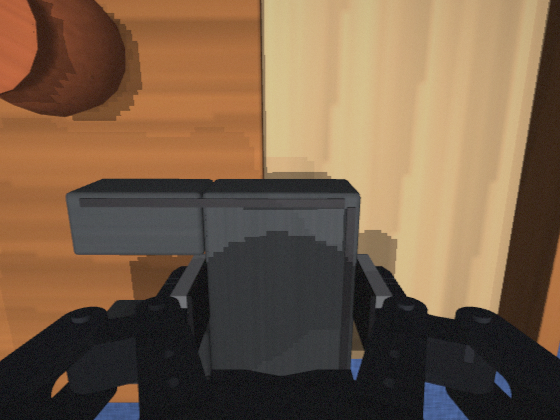

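View pics/s3.png

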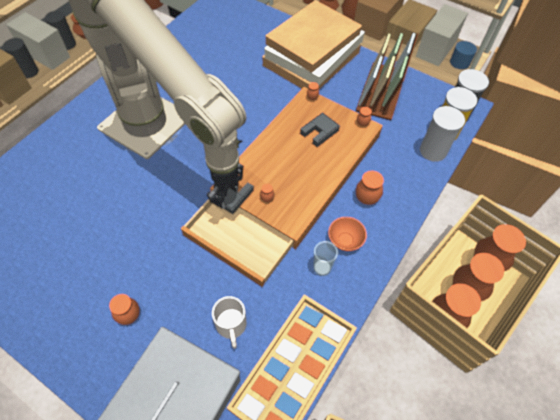

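move_arm:
  increments:
    - [[0,0,0,0,0,0,1],[0,0,0,0,0,0,1],[0,0,0,0,0,0,1],[0,0,0.5,0,0,0,1],[0,0,1,0,0,0,1],[0,0.5,1,0,0,0,1],[0,1,0.6,0,0,0,1],[0,0,0,0,0,0,1]]

```text
t: 7.02
tool_pos: [0.4598, -0.0892, 0.1348]
orientation: [[-0.003, -1.0, 0.005], [-1.0, 0.003, -0.0], [0.0, -0.005, -1.0]]
contact_force: [1.3, 1.1, 0.4]
width: 0.0856
```

Run:
```python
from h import *
print(get_state()["qpos"].round(3))
c=wsnap("w4")
```

```text
[ 0.611  0.103 -0.537  1.961  0.06   1.088 -1.525]
```

View pics/w4.png

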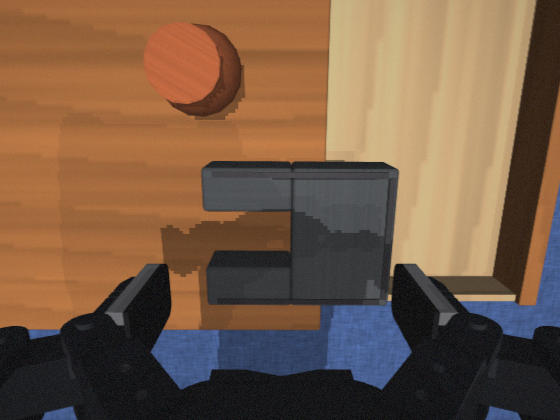

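move_arm:
  increments:
    - [[-0.05,0.4,0.5,0,0,0.24,0.8],[0,0.4,0,0,0,0.24,0.5],[0,0.4,0,0,0,0.24,0.5],[0,0.4,0,0,0,0.24,0.5],[0,0.4,0,0,0,0.24,0.5],[0,0.4,0,0,0,0.24,0.5],[0,0.4,0,0,0,0.24,0.5],[0,0.4,0,0,0,0.24,0.5]]

```text
t: 7.73
tool_pos: [0.4566, -0.0285, 0.1411]
orientation: [[0.819, -0.574, -0.001], [-0.574, -0.819, -0.0], [-0.001, 0.0, -1.0]]
contact_force: [-0.3, 0.0, -0.3]
width: 0.0427
```

move_arm:
  increments:
    - [[0,0.1,0,0,0,0.24,0.5],[0,0,0,0,0,0.24,0.5],[0,0,0,0,0,0.24,0.5],[0,0,0,0,0,0.24,0.5],[0,0,0,0,0,0.23,0.5],[0,0,0,0,0,0,0.5],[0,0,0,0,0,0,0.5]]

```text
t: 8.32
tool_pos: [0.4568, -0.0268, 0.1412]
orientation: [[1.0, -0.026, -0.0], [-0.026, -1.0, 0.0], [-0.0, 0.0, -1.0]]
contact_force: [0.3, -0.5, 1.1]
width: 0.0426
```

Run:
```python
from h import *
c=wsnap("w5")
```

```text
(no output)
```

View pics/w5.png

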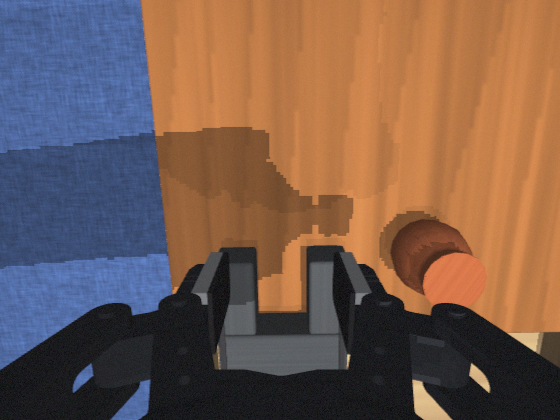

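Run:
```python
from h import *
c=np.load("pics/w5.npz")
print(ray(c,[(238,248),(325,247),(345,345)],.087).round(4))
```

```text
[[ 0.4325 -0.0385  0.087 ]
 [ 0.4819 -0.0391  0.087 ]
 [ 0.4945 -0.1036  0.087 ]]
```

move_arm:
  increments:
    - [[0.1,0.25,-0.7,0,0,0.03,0.4],[0,0,-1,0,0,0,0.4],[0,0,-1,0,0,0,0.4],[0,0,-0.7,0,0,0,0.4],[0,0,-0.3,0,0,0,0.4],[0,-0.4,0,0,0,0,0.4],[0,-0.5,0,0,0,0,0.4],[0,0,0,0,0,0,0.4]]

```text
t: 9.03
tool_pos: [0.4595, -0.0416, 0.0682]
orientation: [[1.0, -0.01, 0.001], [-0.01, -1.0, -0.001], [0.001, 0.001, -1.0]]
contact_force: [0.7, 0.2, 0.3]
width: 0.0339
```

move_arm:
  increments:
    - [[0,-0.4,0,0,0,0,0.4],[0,-0.4,0,0,0,0,0.4],[0,-0.4,0,0,0,0,0.4],[0,0,0,0,0,0,0.4]]

```text
t: 9.37
tool_pos: [0.4599, -0.0648, 0.0685]
orientation: [[1.0, -0.009, 0.002], [-0.009, -1.0, -0.001], [0.002, 0.001, -1.0]]
contact_force: [-0.0, -0.6, 0.5]
width: 0.0341
```

Run:
```python
from h import *
c=snap("scene","s6")
g=cv2.resize(c["frame"][130:300,150:330],None,fx=3.3,fy=3.3,interpolation=cv2.INTER_CUBIC);cv2.imwrite("pics/s6z.png",g[:,:,::-1])
```

```text
(no output)
```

View pics/s6z.png

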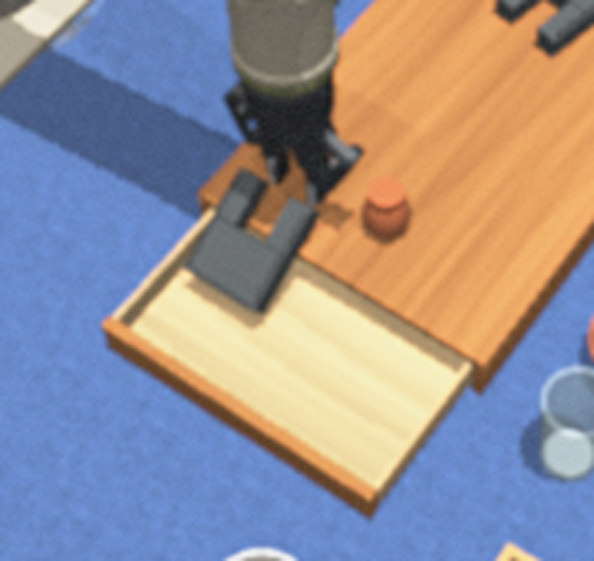

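move_arm:
  increments:
    - [[0,-0.4,0,0,0,0,0.4],[0,-0.4,0,0,0,0,0.4],[0,-0.4,0,0,0,0,0.4],[0,-0.4,0,0,0,0,0.4],[0,0,0,0,0,0,0.4]]

```text
t: 9.83
tool_pos: [0.4587, -0.0975, 0.0672]
orientation: [[1.0, -0.009, -0.0], [-0.009, -1.0, -0.0], [-0.0, 0.0, -1.0]]
contact_force: [0.5, 2.7, -2.3]
width: 0.0343
```

Run:
```python
from h import *
c=snap("scene","s7")
g=cv2.resize(c["frame"][130:300,150:330],None,fx=3.3,fy=3.3,interpolation=cv2.INTER_CUBIC);cv2.imwrite("pics/s7z.png",g[:,:,::-1])
```

```text
(no output)
```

View pics/s7z.png

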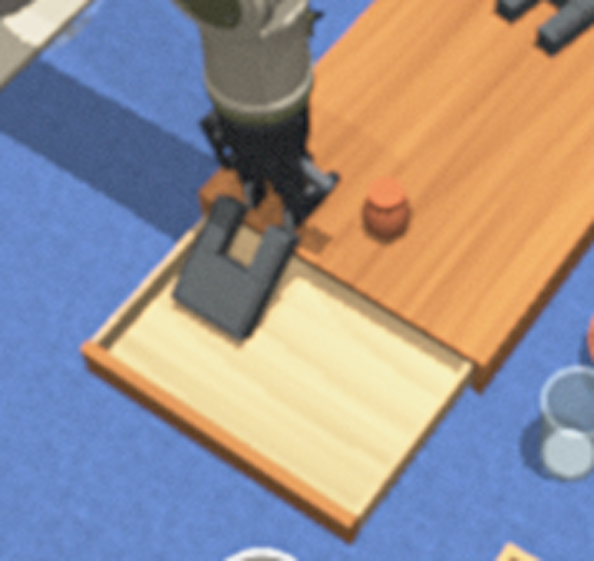

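move_arm:
  increments:
    - [[0,-0.4,0,0,0,0,0.4],[0,-0.4,0,0,0,0,0.4],[0,-0.4,0,0,0,0,0.4],[0,0,0,0,0,0,0.4]]

```text
t: 10.22
tool_pos: [0.4588, -0.1203, 0.0672]
orientation: [[1.0, -0.008, -0.0], [-0.008, -1.0, -0.0], [-0.0, 0.0, -1.0]]
contact_force: [0.5, -0.2, -1.2]
width: 0.0343
```

Run:
```python
from h import *
c=snap("scene","s8")
g=cv2.resize(c["frame"][130:300,150:330],None,fx=3.3,fy=3.3,interpolation=cv2.INTER_CUBIC);cv2.imwrite("pics/s8z.png",g[:,:,::-1])
```

```text
(no output)
```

View pics/s8z.png

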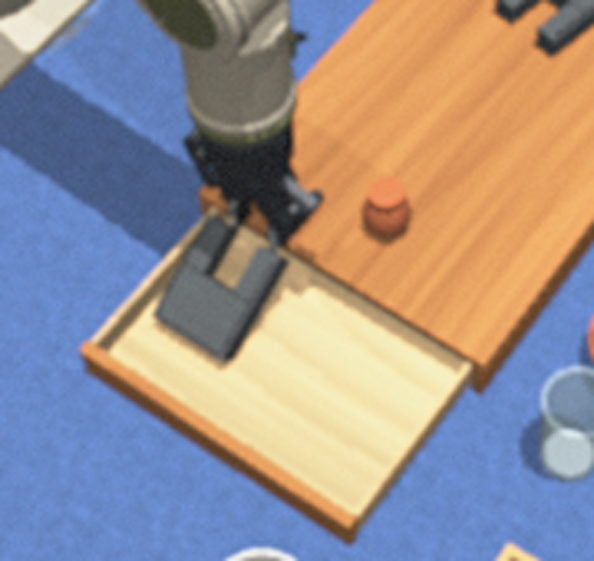

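move_arm:
  increments:
    - [[0,-0.4,0,0,0,0,0.4],[0,-0.2,0,0,0,0,0.4],[0,0,0,0,0,0,0.4],[0,0.2,1,0,0,0,0.4],[0.2,0.5,1,0,0,0,0.4],[0.2,1,1,0,0,0,0.4],[0.2,1,1,0,0,0,0.7],[0.2,1,1,0,0,0,1]]

```text
t: 10.93
tool_pos: [0.4749, -0.0566, 0.1684]
orientation: [[1.0, -0.008, 0.0], [-0.008, -1.0, -0.0], [0.0, 0.0, -1.0]]
contact_force: [1.3, -0.4, 0.7]
width: 0.0573
```

Run:
```python
from h import *
c=snap("scene","s9")
g=cv2.resize(c["frame"][130:300,150:330],None,fx=3.3,fy=3.3,interpolation=cv2.INTER_CUBIC);cv2.imwrite("pics/s9z.png",g[:,:,::-1])
c=snap("top","t9")
g=cv2.resize(c["frame"][140:290,170:370],None,fx=3.8,fy=3.8,interpolation=cv2.INTER_CUBIC);cv2.imwrite("pics/t9z.png",g[:,:,::-1])
```

```text
(no output)
```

View pics/s9z.png

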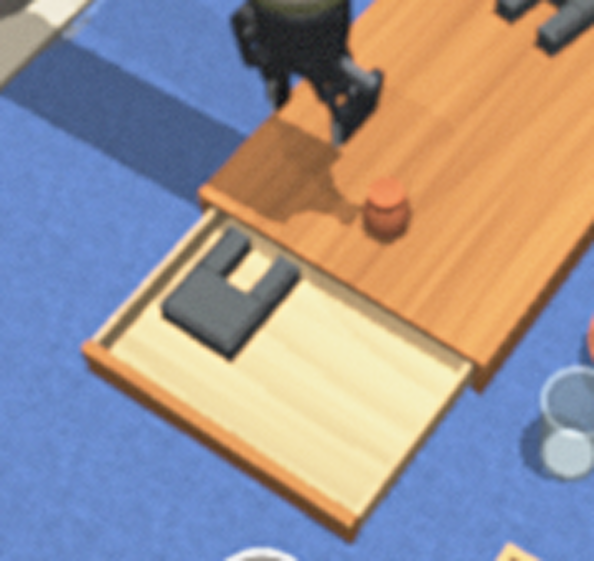

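View pics/t9z.png

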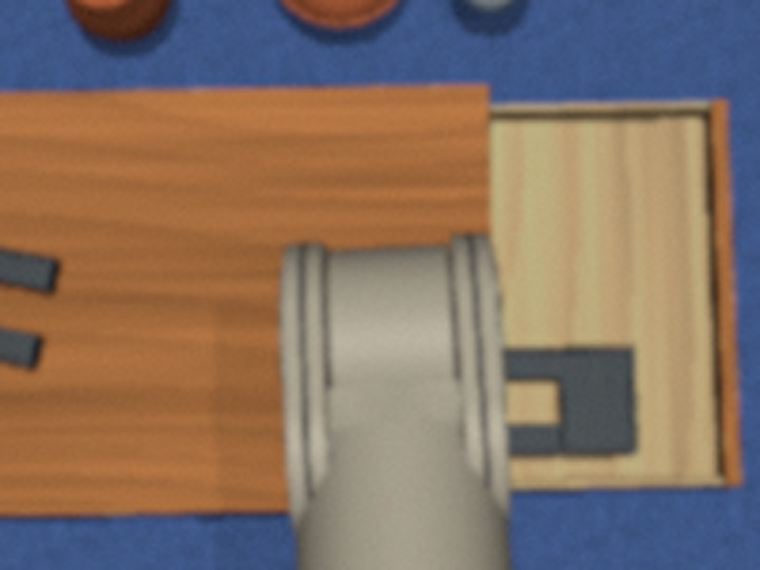

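move_arm:
  increments:
    - [[0.2,1,0.5,0,0,0.227,1],[0.2,1,0.5,0,0,0.227,1],[0.2,1,0.5,0,0,0.227,1],[0.2,1,0,0,0,0.227,1],[0.2,1,0,0,0,0.227,1],[0.2,1,0,0,0,0.227,1],[0.2,1,0,0,0,0.227,1],[0.2,1,0,0,0,0.227,1]]

```text
t: 11.7
tool_pos: [0.507, 0.1027, 0.1967]
orientation: [[0.617, 0.787, -0.0], [0.787, -0.617, -0.001], [-0.001, 0.0, -1.0]]
contact_force: [0.1, -0.1, 0.6]
width: 0.0852
```

move_arm:
  increments:
    - [[0.2,1,0,0,0,0.227,1],[0.2,1,0,0,0,0.227,1],[0.2,1,0,0,0,0.227,1],[0.2,1,0,0,0,0.227,1],[0.2,1,0,0,0,0,1],[0.2,1,0,0,0,0,1],[0.15,0.8,0,0,0,0,1],[0,0,0,0,0,0,1]]

```text
t: 12.37
tool_pos: [0.5334, 0.2415, 0.1965]
orientation: [[0.211, 0.977, -0.001], [0.977, -0.211, 0.002], [0.001, -0.001, -1.0]]
contact_force: [-0.1, 0.3, -0.0]
width: 0.0856
```

Run:
```python
from h import *
c=wsnap("w10")
print(get_state()["qpos"].round(2),get_state()["tool_pos"])
for r,b,q in weights(c,box=(0,560,0,420),amin=1500): print(r,b.round().tolist(),cv2.contourArea(q), cv2.boundingRect(q))
```

```text
[ 0.23  0.41 -0.92  1.58  0.33  1.32  0.62] [0.5334981  0.23972904 0.1964769 ]
((646.3553466796875, 215.6707763671875), (467.11517333984375, 140.10488891601562), 77.712890625) [[528.0, 2.0], [665.0, -27.0], [765.0, 429.0], [628.0, 459.0]] 45834.5 (0, 264, 560, 156)
((537.1045532226562, 256.6803283691406), (102.86576843261719, 81.51998901367188), 77.71199798583984) [[486.0, 215.0], [566.0, 198.0], [588.0, 298.0], [508.0, 316.0]] 13732.0 (230, 146, 151, 113)
```

View pics/w10.png

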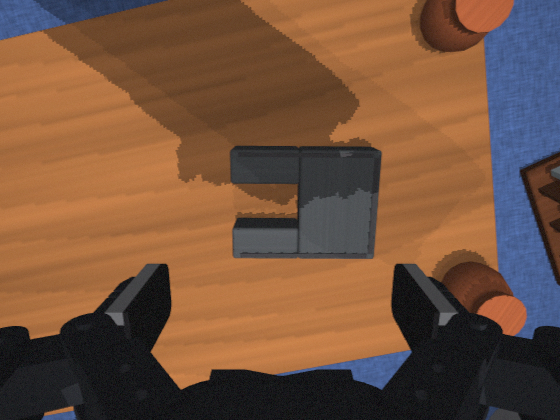

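move_arm:
  increments:
    - [[0.25,1,-0.3,0,0,0,1],[0.2,1,-1,0,0,0,1],[0,0.05,-1,0,0,0,1],[0,0,-1,0,0,0,1],[0,0,-1,0,0,0,1],[0,0,-0.7,0,0,0,1],[0,0,0,0,0,0,1]]

```text
t: 13.0
tool_pos: [0.5419, 0.2772, 0.094]
orientation: [[0.215, 0.977, -0.004], [0.977, -0.215, -0.003], [-0.004, -0.003, -1.0]]
contact_force: [-0.2, -0.4, -0.3]
width: 0.0854
```

Run:
```python
from h import *
c=wsnap("w11")
```

```text
(no output)
```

View pics/w11.png

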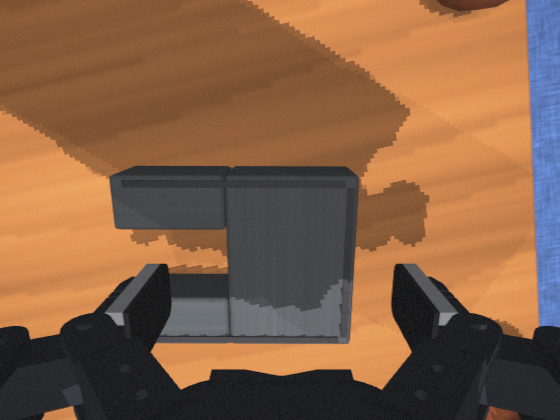

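Run:
```python
from h import *
c=np.load("pics/w11.npz");s=get_state()
R=s["orientation"];p=s["tool_pos"];print(p)
for y in(-.011,.011):
    print(proj(c,p+R@np.array([-.0425,y,-.013])).round(0))
P=ray(c,[(228,170),(228,229),(228,274),(228,338)],.087);
print(((P-p)@R).round(4), ((ray(c,[(350,200),(351,330)],.087)-p)@R).round(4))
```

```text
[0.5425651  0.27803001 0.09606682]
[[172. 260.]]
[[177. 313.]]
[[-0.0237 -0.0413  0.0092]
 [-0.0246 -0.0159  0.0091]
 [-0.0254  0.005   0.0091]
 [-0.0266  0.0373  0.009 ]] [[ 0.0267 -0.0287  0.0091]
 [ 0.0302  0.0329  0.0089]]
```

move_arm:
  increments:
    - [[0,0.07,-0.7,0,0,0,1],[0,0,-0.65,0,0,0,1],[0,0,0,0,0,0,1],[0,0,0,0,0,0,0.4],[0,0,0,0,0,0,0],[0,0,0,0,0,0,0],[0,0,0,0,0,0,0],[0,0,0,0,0,0,0]]

```text
t: 13.72
tool_pos: [0.5434, 0.2813, 0.0714]
orientation: [[0.214, 0.977, 0.001], [0.977, -0.214, 0.001], [0.001, 0.001, -1.0]]
contact_force: [-2.6, -0.9, 6.0]
width: 0.0543
```

move_arm:
  increments:
    - [[0.2,-0.3,0.05,0,0,0.04,0],[0.4,-0.6,0,0,0,0.05,0],[0.4,-0.6,0,0,0,0.05,0],[0.4,-0.6,0,0,0,0.05,0],[0.4,-0.6,0,0,0,0.05,0],[0.4,-0.6,0,0,0,0.05,0],[0.4,-0.6,0,0,0,0.05,0],[0.4,-0.6,0,0,0,0.05,0]]

```text
t: 14.38
tool_pos: [0.6022, 0.1922, 0.0715]
orientation: [[0.018, 1.0, -0.001], [1.0, -0.018, 0.002], [0.002, -0.001, -1.0]]
contact_force: [-3.2, 4.3, -0.3]
width: 0.0545
```

move_arm:
  increments:
    - [[0.4,-0.6,0,0,0,0.01,0],[0.38,-0.6,0,0,0,0,0],[0,-0.6,0,0,0,0,0],[0,-0.6,0,0,0,0,0],[0,-0.6,0,0,0,0,0],[0,-0.6,0,0,0,0,0],[0,-0.6,0,0,0,0,0],[0,0,0,0,0,0,0]]

```text
t: 15.05
tool_pos: [0.6186, 0.1047, 0.0714]
orientation: [[0.018, 1.0, -0.0], [1.0, -0.018, -0.001], [-0.001, -0.0, -1.0]]
contact_force: [-1.6, -5.5, 1.8]
width: 0.0542
```

Run:
```python
from h import *
c=wsnap("w12");c=snap("scene","s12")
```

```text
(no output)
```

View pics/w12.png

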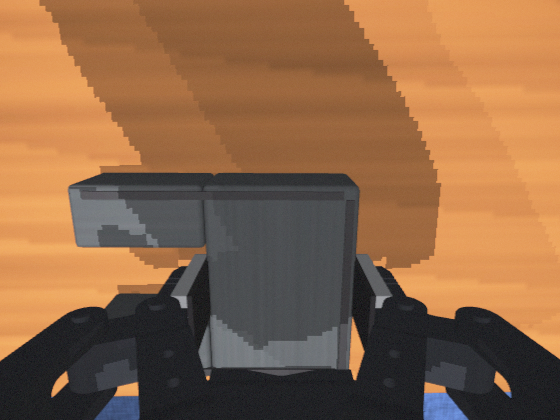

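View pics/s12.png

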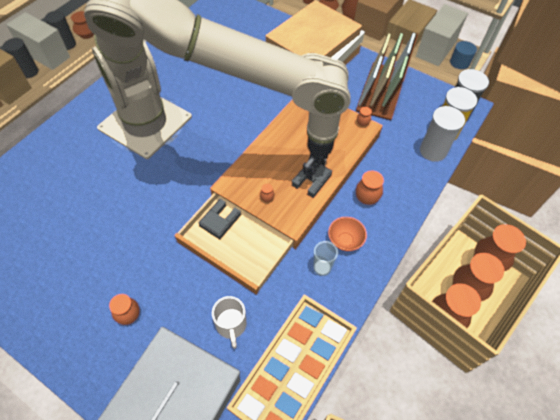

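move_arm:
  increments:
    - [[0,-0.6,0,0,0,0.01,0],[0,-0.6,0,0,0,0.01,0],[0,-0.6,0,0,0,0,0],[0,-0.6,0,0,0,0,0],[0,-0.6,0,0,0,0,0],[0,-0.6,0,0,0,0,0],[0,-0.6,0,0,0,0,0],[0,-0.6,0,0,0,0,0]]

```text
t: 15.82
tool_pos: [0.6183, 0.0124, 0.0714]
orientation: [[0.003, 1.0, 0.0], [1.0, -0.003, 0.002], [0.002, 0.0, -1.0]]
contact_force: [-0.5, 5.5, -1.7]
width: 0.0546
```

move_arm:
  increments:
    - [[0,-0.6,0,0,0,0,0],[0,-0.6,0,0,0,0,0],[0,-0.6,0,0,0,0,0],[0,-0.6,0,0,0,0,0],[0,-0.6,0,0,0,0,0],[0,-0.6,0,0,0,0,0],[0,-0.6,0,0,0,0,0],[0,-0.3,0,0,0,0,0]]

```text
t: 16.48
tool_pos: [0.6186, -0.0789, 0.0714]
orientation: [[0.005, 1.0, 0.0], [1.0, -0.005, 0.001], [0.001, 0.0, -1.0]]
contact_force: [0.8, 5.4, -0.9]
width: 0.054
```

move_arm:
  increments:
    - [[0,-0.2,0,0,0,0,0],[0,0,0,0,0,0,0]]

```text
t: 16.65
tool_pos: [0.6186, -0.0829, 0.0714]
orientation: [[0.006, 1.0, 0.0], [1.0, -0.006, 0.0], [0.0, 0.0, -1.0]]
contact_force: [0.5, 1.0, -0.2]
width: 0.0544
```

Run:
```python
from h import *
c=wsnap("w13")
```

```text
(no output)
```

View pics/w13.png

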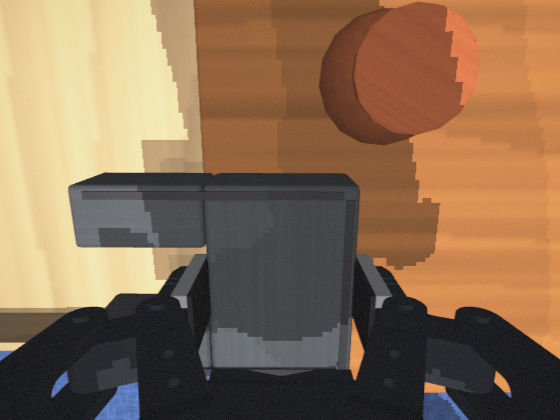

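move_arm:
  increments:
    - [[0,0,0,0,0,0,1],[0,0,0,0,0,0,1],[0,0,0,0,0,0,1],[0,0,0.5,0,0,0,1],[0,0,1,0,0,0,1],[0,0,1,0,0,0,1],[0,0.5,1,0,0,0,1],[0,0.5,0.5,0,0,-0.24,1]]

```text
t: 17.37
tool_pos: [0.6195, -0.0633, 0.1546]
orientation: [[0.125, 0.992, 0.003], [0.992, -0.125, -0.0], [0.0, 0.003, -1.0]]
contact_force: [0.5, 1.0, 0.2]
width: 0.0855
```

move_arm:
  increments:
    - [[0,0.4,0,0,0,-0.24,0.8],[0,0.4,0,0,0,-0.24,0.4],[0,0.4,0,0,0,-0.24,0.4],[0,0.4,0,0,0,-0.24,0.4],[0,0.4,0,0,0,-0.24,0.4],[0,0.2,0,0,0,-0.24,0.4],[0,0,0,0,0,-0.24,0.4],[0,0,0,0,0,-0.24,0.4]]

```text
t: 18.03
tool_pos: [0.6187, -0.0183, 0.1524]
orientation: [[0.887, 0.462, 0.001], [0.462, -0.887, -0.0], [0.001, 0.0, -1.0]]
contact_force: [-0.4, 0.8, -0.4]
width: 0.0343
```

move_arm:
  increments:
    - [[0,0,0,0,0,-0.24,0.4],[0,0,0,0,0,-0.24,0.4],[0,0,0,0,0,-0.24,0.4],[0,0,0,0,0,-0.24,0.4],[0,0,0,0,0,0,0.4]]

```text
t: 18.45
tool_pos: [0.6187, -0.0187, 0.1523]
orientation: [[1.0, -0.0, 0.001], [-0.0, -1.0, -0.0], [0.001, 0.0, -1.0]]
contact_force: [0.4, 0.8, 0.0]
width: 0.034
```

Run:
```python
from h import *
c=wsnap("w14")
```

```text
(no output)
```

View pics/w14.png

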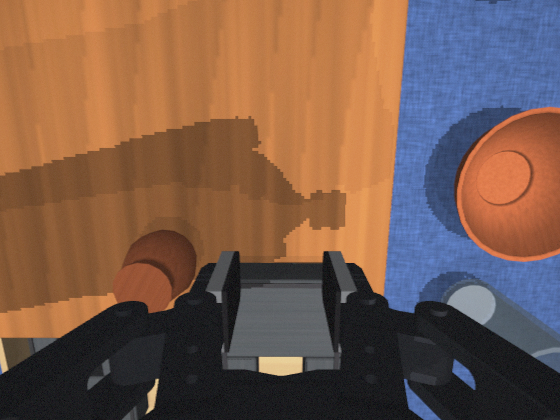

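move_arm:
  increments:
    - [[0.1,0,-0.8,0,0,-0.015,0.35],[0,0,-1,0,0,0,0.35],[0,0,-1,0,0,0,0.35],[0,0,-1,0,0,0,0.35],[0,-0.4,-0.35,0,0,0,0.35],[0,-0.5,0,0,0,0,0.35],[0,-0.5,0,0,0,0,0.35],[0,-0.4,0,0,0,0,0.35]]

```text
t: 19.17
tool_pos: [0.6213, -0.0555, 0.0698]
orientation: [[1.0, -0.001, 0.002], [-0.001, -1.0, 0.001], [0.002, -0.001, -1.0]]
contact_force: [0.1, 5.9, 2.0]
width: 0.03
```

move_arm:
  increments:
    - [[0,-0.4,0,0,0,0,0.35],[0,-0.4,0,0,0,0,0.35],[0,-0.4,0,0,0,0,0.35],[0,-0.4,0,0,0,0,0.35],[0,0,0,0,0,0,0.35]]

```text
t: 19.58
tool_pos: [0.6211, -0.0904, 0.0695]
orientation: [[1.0, -0.005, 0.002], [-0.005, -1.0, -0.002], [0.002, 0.002, -1.0]]
contact_force: [0.2, -0.5, -0.6]
width: 0.0299
```

Run:
```python
from h import *
c=snap("scene","s15")
g=cv2.resize(c["frame"][130:300,170:350],None,fx=3.3,fy=3.3,interpolation=cv2.INTER_CUBIC);cv2.imwrite("pics/s15z.png",g[:,:,::-1])
```

```text
(no output)
```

View pics/s15z.png

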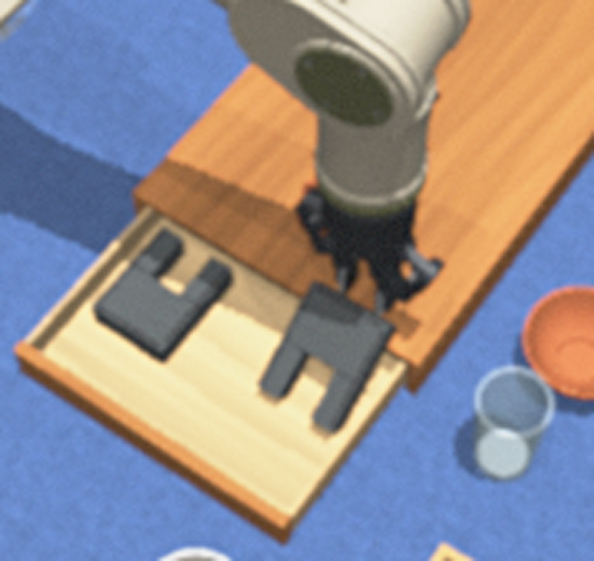

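move_arm:
  increments:
    - [[0,-0.4,0,0,0,0,0.35],[0,-0.4,0,0,0,0,0.35],[0,-0.4,0,0,0,0,0.35],[0,-0.4,0,0,0,0,0.35],[0,-0.4,0,0,0,0,0.35],[0,0,0,0,0,0,0.35]]

```text
t: 20.13
tool_pos: [0.6202, -0.1308, 0.0682]
orientation: [[1.0, -0.006, -0.0], [-0.006, -1.0, -0.002], [-0.0, 0.002, -1.0]]
contact_force: [-0.4, -1.1, 0.5]
width: 0.0296
```

move_arm:
  increments:
    - [[0,0.2,1,0,0,0,0.35],[0,0.5,1,0,0,0,0.35],[0,1,1,0,0,0,0.35],[0,1,1,0,0,0,0.35],[0,0.5,0,0,0,0,0.35],[0,0,0,0,0,0,0.35]]

```text
t: 20.63
tool_pos: [0.6213, -0.0601, 0.1497]
orientation: [[1.0, 0.001, 0.003], [0.001, -1.0, 0.0], [0.003, -0.0, -1.0]]
contact_force: [-0.2, 0.3, 0.1]
width: 0.0301
```

Run:
```python
from h import *
c=snap("scene","s16")
g=cv2.resize(c["frame"][130:300,150:330],None,fx=3.3,fy=3.3,interpolation=cv2.INTER_CUBIC);cv2.imwrite("pics/s16z.png",g[:,:,::-1])
c=snap("top","t16")
g=cv2.resize(c["frame"][140:290,170:370],None,fx=3.8,fy=3.8,interpolation=cv2.INTER_CUBIC);cv2.imwrite("pics/t16z.png",g[:,:,::-1])
```

```text
(no output)
```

View pics/s16z.png

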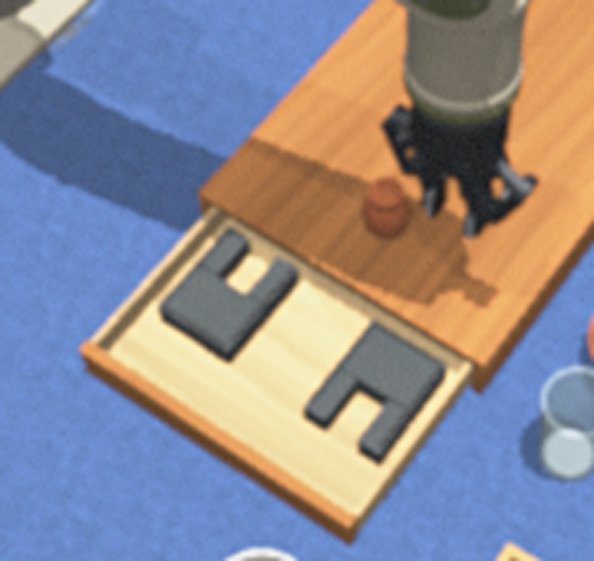

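View pics/t16z.png

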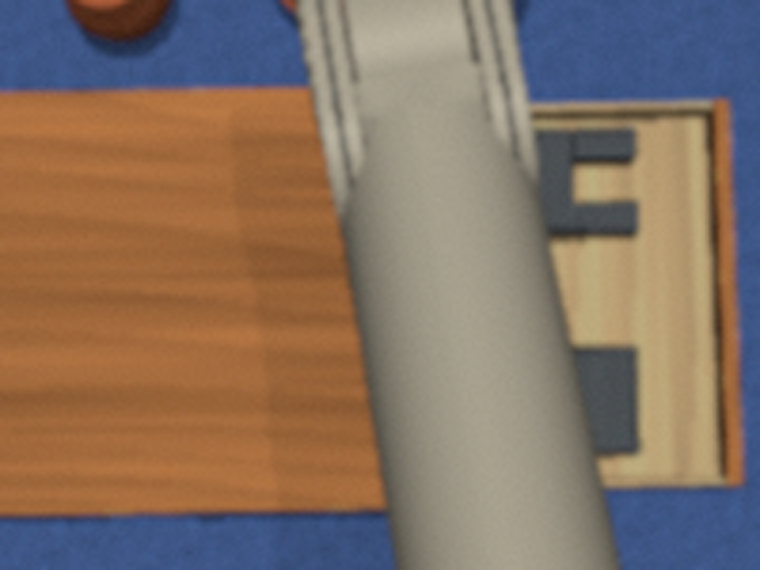

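move_arm:
  increments:
    - [[-0.5,-1,0,0,0,0,0],[-0.52,-1,0,0,0,0,0],[-0.52,-1,0,0,0,0,0],[-0.52,-1,0,0,0,0,0],[-0.52,-1,0,0,0,0,0],[-0.52,-1,0,0,0,0,0],[-0.52,-1,0,0,0,0,0],[-0.52,-1,0,0,0,0,0]]

```text
t: 21.4
tool_pos: [0.5359, -0.2259, 0.147]
orientation: [[1.0, -0.005, -0.002], [-0.005, -1.0, 0.0], [-0.002, -0.0, -1.0]]
contact_force: [0.9, -0.9, -0.2]
width: 0.0003
```

move_arm:
  increments:
    - [[-0.52,-1,0,0,0,0,0],[-0.52,-1,0,0,0,0,0],[-0.52,-1,0,0,0,0,0],[-0.52,-1,0,0,0,0,0],[-0.52,-1,0,0,0,0,0],[-0.52,-0.8,0,0,0,0,0],[0,0,0,0,0,0,0]]

```text
t: 21.98
tool_pos: [0.4708, -0.345, 0.1468]
orientation: [[1.0, -0.011, -0.003], [-0.011, -1.0, -0.001], [-0.003, 0.001, -1.0]]
contact_force: [-0.8, -1.2, 0.6]
width: 0.0001
```

Run:
```python
from h import *
print(get_state()["qpos"].round(2))
c=wsnap("w17")
c=snap("top","t17")
g=cv2.resize(c["frame"][140:290,170:470],None,fx=2.6,fy=2.6,interpolation=cv2.INTER_CUBIC);cv2.imwrite("pics/t17z.png",g[:,:,::-1])
```

```text
[ 0.95  0.35 -0.48  1.66  0.17  1.18  0.42]
```

View pics/w17.png

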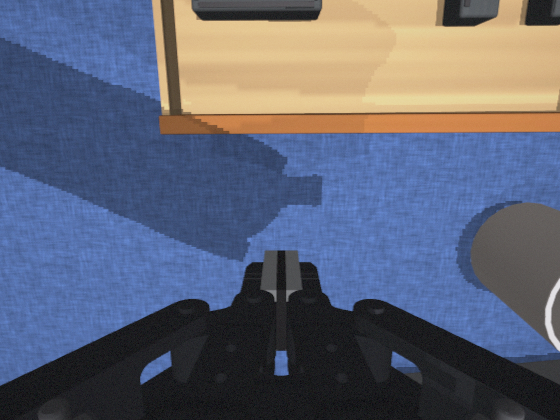

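View pics/t17z.png

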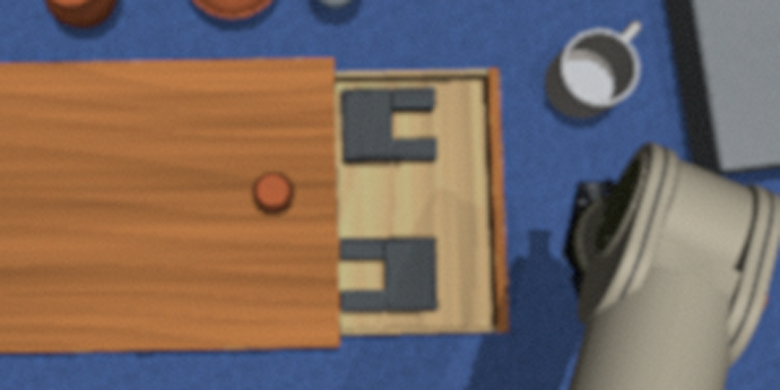

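move_arm:
  increments:
    - [[0,0,-1,0,0,0,0],[0,0,-1,0,0,0,0],[0,0,-1,0,0,0,0],[0,0,-1,0,0,0,0],[0,0,-1,0,0,0,0],[0,0,-1,0,0,0,0],[0,0.3,-0.15,0,0,0,0],[0,0.5,0,0,0,0,0]]

```text
t: 22.75
tool_pos: [0.4744, -0.3222, 0.0239]
orientation: [[1.0, -0.003, -0.002], [-0.003, -1.0, 0.002], [-0.002, -0.002, -1.0]]
contact_force: [0.2, -0.6, -0.9]
width: -0.0003
```

Run:
```python
from h import *
print(get_state()["tool_pos"])
c=np.load("pics/w17.npz");print(ray(c,[(300,131)],.047).round(4),ray(c,[(300,114)],.047).round(4))
```

```text
[ 0.47437924 -0.3222385   0.02391158]
[[ 0.4837 -0.2951  0.047 ]] [[ 0.4836 -0.2845  0.047 ]]
```

move_arm:
  increments:
    - [[0,0.3,0,0,0,0,0],[0,0.3,0,0,0,0,0],[0,0.3,0,0,0,0,0],[0,0.4,0,0,0,0,0],[0,0.4,0,0,0,0,0],[0,0.4,0,0,0,0,0],[0,0.4,0,0,0,0,0],[0,0.4,0,0,0,0,0]]

```text
t: 23.42
tool_pos: [0.4758, -0.2645, 0.0259]
orientation: [[1.0, -0.002, 0.001], [-0.002, -1.0, -0.001], [0.001, 0.001, -1.0]]
contact_force: [1.9, -2.6, 0.7]
width: -0.0003
```

move_arm:
  increments:
    - [[0,0.4,0,0,0,0,0],[0,0.4,0,0,0,0,0],[0,0.4,0,0,0,0,0],[0,0.4,0,0,0,0,0],[0,0.4,0,0,0,0,0],[0,0.4,0,0,0,0,0],[0,0.4,0,0,0,0,0],[0,0.4,0,0,0,0,0]]

```text
t: 24.08
tool_pos: [0.4754, -0.2002, 0.0253]
orientation: [[1.0, -0.002, 0.0], [-0.002, -1.0, 0.0], [0.0, -0.0, -1.0]]
contact_force: [2.0, -2.9, 0.4]
width: -0.0
```

move_arm:
  increments:
    - [[0,0.4,0,0,0,0,0],[0,0.3,0,0,0,0,0],[0,0.2,0,0,0,0,0],[0,0,0,0,0,0,0]]

```text
t: 24.42
tool_pos: [0.475, -0.1815, 0.0251]
orientation: [[1.0, -0.001, -0.001], [-0.001, -1.0, 0.001], [-0.001, -0.001, -1.0]]
contact_force: [-0.3, 0.2, 0.7]
width: -0.0002
```

Run:
```python
from h import *
c=snap("scene","s18")
g=cv2.resize(c["frame"][130:300,150:330],None,fx=3.3,fy=3.3,interpolation=cv2.INTER_CUBIC);cv2.imwrite("pics/s18z.png",g[:,:,::-1])
```

```text
(no output)
```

View pics/s18z.png

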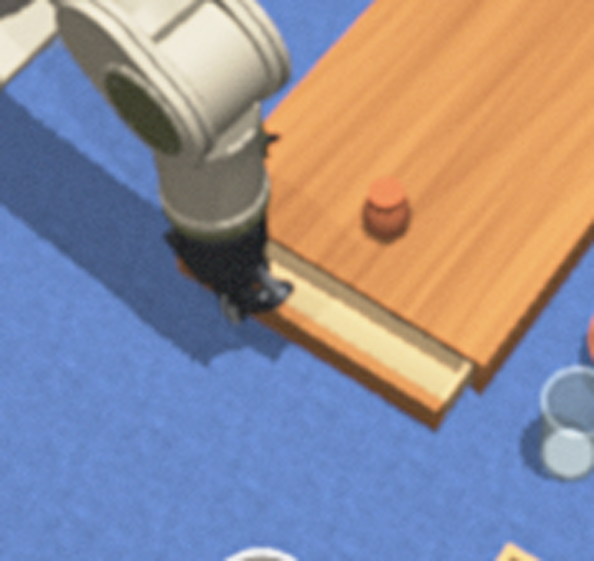

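move_arm:
  increments:
    - [[0,0.3,0,0,0,0,0],[0,0.3,0,0,0,0,0],[0,0.3,0,0,0,0,0],[0,0.3,0,0,0,0,0],[0,0.3,0,0,0,0,0],[0,0.3,0,0,0,0,0],[0,0.2,0,0,0,0,0],[0,0,0,0,0,0,0]]

```text
t: 25.13
tool_pos: [0.4752, -0.1418, 0.0253]
orientation: [[1.0, -0.001, -0.0], [-0.001, -1.0, 0.001], [-0.0, -0.001, -1.0]]
contact_force: [-0.2, -0.7, -0.6]
width: -0.0002
```

move_arm:
  increments:
    - [[0,0.1,0,0,0,0,0],[0,0.1,0,0,0,0,0],[0,0.1,0,0,0,0,0],[0,0,0,0,0,0,0]]

```text
t: 25.47
tool_pos: [0.4753, -0.1374, 0.0253]
orientation: [[1.0, -0.003, -0.0], [-0.003, -1.0, -0.0], [-0.0, 0.0, -1.0]]
contact_force: [0.4, -4.8, -2.9]
width: -0.0001
```

move_arm:
  increments:
    - [[0,0.1,0,0,0,0,0],[0,0.1,0,0,0,0,0],[0,0,0,0,0,0,0]]

```text
t: 25.72
tool_pos: [0.4752, -0.1334, 0.0253]
orientation: [[1.0, -0.003, -0.0], [-0.003, -1.0, -0.0], [-0.0, 0.0, -1.0]]
contact_force: [-0.2, -4.3, -2.6]
width: -0.0002
```

move_arm:
  increments:
    - [[0,0.1,0,0,0,0,0],[0,0.1,0,0,0,0,0],[0,0,0,0,0,0,0]]

```text
t: 25.97
tool_pos: [0.4753, -0.1294, 0.0253]
orientation: [[1.0, -0.003, 0.0], [-0.003, -1.0, -0.0], [0.0, 0.0, -1.0]]
contact_force: [0.9, -5.0, -3.3]
width: 0.0001
```

move_arm:
  increments:
    - [[0,0.1,0,0,0,0,0],[0,0.1,0,0,0,0,0],[0,0,0,0,0,0,0]]

```text
t: 26.22
tool_pos: [0.4753, -0.1265, 0.0253]
orientation: [[1.0, -0.004, 0.0], [-0.004, -1.0, -0.002], [0.0, 0.002, -1.0]]
contact_force: [0.3, -8.5, -3.4]
width: 0.0001
```

move_arm:
  increments:
    - [[0,0.05,0,0,0,0,0],[0,0.05,0,0,0,0,0],[0,0,0,0,0,0,0]]

```text
t: 26.47
tool_pos: [0.4753, -0.1265, 0.0254]
orientation: [[1.0, -0.005, 0.001], [-0.005, -1.0, -0.004], [0.001, 0.004, -1.0]]
contact_force: [1.3, -16.5, -5.9]
width: 0.0002
```

move_arm:
  increments:
    - [[0,-0.2,0,0,0,0,0],[0,-0.3,0,0,0,0,0],[0,-0.5,0,0,0,0,0],[0,-0.8,0,0,0,0,0],[0,-1,0,0,0,0,0],[0,-1,0,0,0,0,0],[0,-1,0.5,0,0,0,0],[0,0,1,0,0,0,0]]

```text
t: 27.13
tool_pos: [0.4733, -0.2229, 0.0538]
orientation: [[1.0, -0.007, -0.003], [-0.007, -1.0, 0.001], [-0.003, -0.001, -1.0]]
contact_force: [-1.1, 0.2, 0.3]
width: -0.0
```

move_arm:
  increments:
    - [[0,0,1,0,0,0,0],[0,0,1,0,0,0,0],[0,0,1,0,0,0,0],[0,-0.5,1,0,0,0,0],[-0.4,-1,1,0,0,0,0],[-0.5,-1,0.5,0,0,0,0],[-0.5,-0.5,0,0,0,0,0],[0,0,0,0,0,0,0]]

```text
t: 27.8
tool_pos: [0.4457, -0.2823, 0.166]
orientation: [[1.0, -0.007, 0.0], [-0.007, -1.0, -0.001], [0.0, 0.001, -1.0]]
contact_force: [-0.1, -1.1, -0.2]
width: 0.0003
```

Run:
```python
from h import *
c=snap("scene","s20");t=snap("top","t20")
g=cv2.resize(t["frame"][140:290,90:370],None,fx=2.8,fy=2.8,interpolation=cv2.INTER_CUBIC);cv2.imwrite("pics/t20z.png",g[:,:,::-1])
```

```text
(no output)
```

View pics/s20.png

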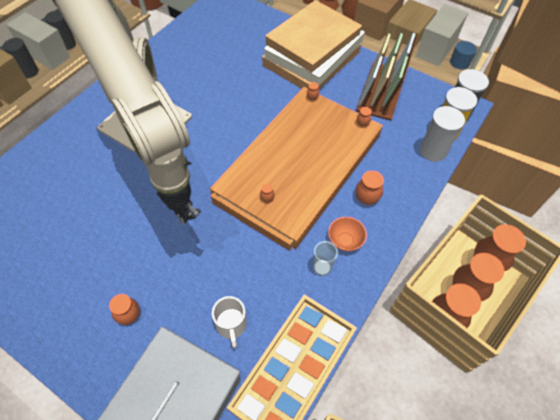

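View pics/t20z.png

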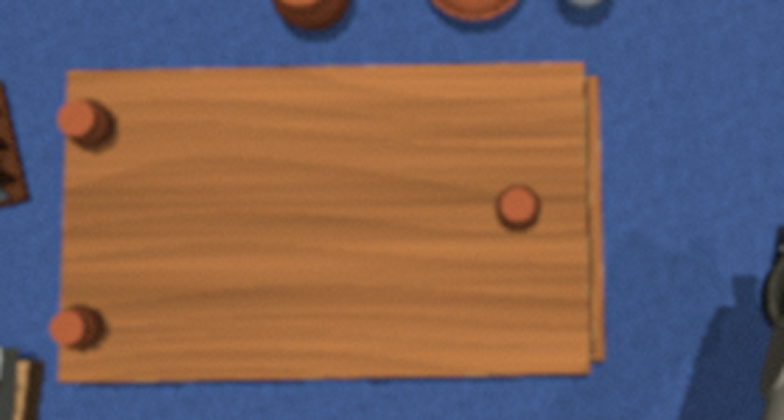

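move_arm:
  increments:
    - [[0,0,0,0,0,0,0],[0,0,0,0,0,0,0],[0,0,0,0,0,0,0],[0,0,0,0,0,0,0],[0,0,0,0,0,0,0],[0,0,0,0,0,0,0],[0,0,0,0,0,0,0],[0,0,0,0,0,0,0]]

```text
t: 28.57
tool_pos: [0.4474, -0.279, 0.1653]
orientation: [[1.0, -0.003, 0.0], [-0.003, -1.0, 0.0], [0.0, -0.0, -1.0]]
contact_force: [-0.8, 0.2, 0.5]
width: -0.0004
```

move_arm:
  increments:
    - [[0,0,0,0,0,0,0],[0,0,0,0,0,0,0],[0,0,0,0,0,0,0],[0,0,0,0,0,0,0],[0,0,0,0,0,0,0],[0,0,0,0,0,0,0],[0,0,0,0,0,0,0],[0,0,0,0,0,0,0]]

```text
t: 29.23
tool_pos: [0.4473, -0.279, 0.1653]
orientation: [[1.0, -0.003, 0.0], [-0.003, -1.0, 0.0], [0.0, -0.0, -1.0]]
contact_force: [0.7, 0.0, -0.5]
width: 0.0003
```

Run:
```python
from h import *
a=np.load("pics/t20.npz");t=snap("top","t21");o=np.load("pics/top0.npz")
z=lambda u,v:(90+u/2.8-.3,140+v/2.8-.3)
e=ray(t,[z(587,220)],.059);f=ray(t,[z(600,220)],.047);print("out",e[0,1]-f[0,1])
d=np.abs(t["frame"].astype(int)-a["frame"]).max(2);print("diff since",(d[140:290,90:340]>40).sum())
def reds(c):
    h=cv2.cvtColor(c["frame"],cv2.COLOR_RGB2HSV)
    m=cv2.inRange(h,(3,130,110),(11,255,255));m[:100]=0
    n,l,s,ce=cv2.connectedComponentsWithStats(m);return sorted(ce[i].round(1).tolist()+[int(s[i,4])] for i in range(1,n) if s[i,4]>60)
print(reds(o));print(reds(t))
```

```text
out 0.01343264856608374
diff since 0
[[114.1, 256.3, 127], [117.4, 181.8, 143], [197.4, 131.1, 397], [259.2, 130.0, 865], [274.6, 212.7, 147], [365.0, 115.4, 229], [420.0, 114.0, 221], [453.8, 252.4, 305], [551.6, 205.6, 473]]
[[114.1, 256.2, 129], [117.4, 181.9, 138], [197.3, 131.2, 392], [259.7, 130.4, 836], [274.5, 212.6, 150], [365.0, 115.3, 226], [419.9, 114.0, 220], [453.8, 252.3, 306], [551.6, 205.5, 472]]
```

Drawer latched and steady; nothing else moved.

```bash
python3 -c "
from station import *
print(hand_in())"
```

```text
the job is handed in; nothing more can be done
None
```

I slid both weights along the plinth top past the little pot, one on each side. I tipped each over the edge, and both lay flat side by side in the drawer. I then pressed the drawer to its stop, where the force rose to about 16.5 N with no further motion, and let go.

- **Drawer:** the front stood out about 13 mm by the top camera, against 14.5 mm nominal when latched, with about 2 mm of calibration error. The top picture had not changed 1.4 s later, before hand-in.
- **Weights:** the camera pictures taken just before closing showed both flat, with a clear gap between them. I could not see them once the drawer was shut.
- **Surroundings:** before-and-after top views show the pots and the bowl within about half a pixel of where they started. The mug and tumbler I checked only by eye, and they look unmoved.
- **Robot:** the arm was clear of everything at hand-in, about 29 s in. The highest tool force I read was about 18 N, during the final press.

One thing went differently than planned: while the first weight was tipping in, its nose dragged the drawer out to about its full travel. It caused no trouble. No check failed.

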